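# Check the jar in the warmer, then unscrew its cap

## Robot

A 6-joint arm with a two-finger parallel gripper is mounted at the origin on the work surface. World frame = base frame: x ahead of the robot, y to its left, z up, the work surface at z = 0. Lengths are in mm, angles in rad, forces in N, time in s.
With the tool pointing down it reaches from about 275 to 725 mm from the base axis. Payload 5.6 kg.
Tool frame: the origin (TCP) lies at the very end of the fingers, on their centre line; the grasp point (between the pads) lies 19 mm behind it; z points along the fingers, y is the line along which they close (so a half turn about z gives the same grasp; the last joint's range is limited). The gripper opens to 85 mm and grips with 20 to 120 N. Pads are 22 mm wide; open, the fingers measure 114 mm over their backs; the gripper's body (76 mm by 85 mm) begins 54 mm behind the grasp point. The pads swing forward as they close: fully open they stand 13 mm farther back than shut.
Start: joints at [-0.885, 0.255, 0.108, 0, -1.424, -0.285], TCP at [214.604, -506.397, 231.283] pointing down, gripper open.
Joint ranges: [-2.95, 2.95], [-1.21, 1.97], [-1.09, 1.5], [-2.87, 1.71], [-2.94, -0.07], [-3.05, 3.05]. Speed limits (rad/s): [2.57, 2.57, 3.14, 3.14, 3.14, 3.14].

## Interface

Orientations are given as a unit quaternion [x, y, z, w].
In Python, from workcell import * gives the robot as it stands. The module is installed in compiled form; this text tells all that it offers.
- The arm moves only by the tool play_rows, never from a script. Its argument "commands" is text: rows parted by semicolons, each of 7 numbers parted by spaces: the shift along the tool's x, y, z normalised to -1 to 1, where 1 is 0.15 m, then the turn, a rotation vector about the tool's x, y, z normalised to -1 to 1, where 1 is 360 degrees, then the gripper command: -1 is fully open, 1 is shut, values between are in proportion. In form: dx dy dz rx ry rz grip; .... A call has 1 to 8 rows; each row is the pose to reach, as a shift and turn from the pose commanded when the call began, along the tool's axes at that moment, turning the shorter way round; what a row does not reach only later rows make up. A row lasts 1/8 s, in which the tool goes at most 62.5 mm and 10.7 degrees, less where a joint would pass 70% of its speed; a pose out of reach is approached as far as the arm can. A call with a number of a shift or a turn outside -1 to 1 is refused whole. A call with a gripper value outside its range is refused whole. The fingers move at their own pace and stop on an object; "newtons" is the grip in N (left out, the last holds). Time passes only in rows, so rows that repeat a pose let the fingers close. It gives the time, the measured TCP pose, the force, the opening and the grip force at its end, in the units of the state.
- sense(): the state, without advancing time (a new reading comes with each control period).
- capture(name): name is "scene" or "top"; returns (picture, depth): 480x640x3 uint8, red, green, blue; 480x640 float32, mm along the optical axis (not along the pixel's ray), 0 where there is no reading.
- camera_params(name): a dict with "K" (3x3 intrinsics, pixels), "xyz" and "orientation" of the camera in the world. Camera axes: x right, y down, z forward; pixel columns grow to the right and rows downward; lengths in mm; the calibration is good to about 2 mm. A picture is of the moment at which its call begins. camera_params takes no time and is no camera call.
- hand_in(): hands the job in; it is judged then, once.
Trained networks look in the newest picture that a camera, given by its name, has taken for a name from the list of things; names that differ only in an ending like _2 or _b are one class to them, and where a whole thing is asked for, a point or a joint stands for the part that bears it (a point fixed in the world has none). Each returns a list of dicts, best first, with "p" (0 to 1); they miss things now and then, are a little off and sometimes report something else, mostly with a low value. They report only what shows in the picture. A call takes as long as a camera call. They do not tell look-alikes from the thing itself.
- regions_of(camera, query): "mask" (480x640 bool, what is visible of it) and "rect" ([left, top, width, height] in pixels, round what is visible of it).
The state is a dict: "clock": time; "joint_pos": joint angles; "qd": joint speeds; "tau": joint torques, N m; "ee_pos": TCP position; "tcp_rot": TCP orientation; "ft_force": force on the tool from outside, world axes, zero at the start; "torque": the same for the moment, N m; "opening": opening from 0.0 (shut) to 1.0 (fully open); "gripper_force": force on a finger pad.
Only numpy, scipy, OpenCV 4.12 (cv2) and the standard library are available. Lean on these libraries where they do the work, as an engineer would, in place of code of your own. Each camera call takes 0.05 s, during which the arm holds its last target. There are 200 camera calls.

## Task

Pick up the wand thermometer and hold it steady for a good second, its nose about 10 cm from the centre of the jar standing in the bottle warmer and pointing squarely at the middle of the glass that shows between the warmer and the cap; then lay it back flat on the counter and let go. Next unscrew the jar's tight cap counter-clockwise, with the warmer's square well bracing the jar, stop turning once it comes free and finish still holding the cap level, straight above the open jar with its lower edge about 2 cm over the rim. The jar must stay seated in the warmer, and everything else on the counter stays where it is.

Things in the scene. Friction and masses are not known exactly. Their poses are not given: they have to be found in the camera images.
- thermometer: white wand thermometer lying flat on the counter, 150 mm long (x), 36 mm wide (y), 34 mm high; origin under its middle, on the underside; its x axis runs along the wand towards the round tapering nose, z up. The handle is a block from x = -75 to +43 mm; grip it across its 36 mm width near the origin. 120 g
- thermometer_nose (a point): the tip of the thermometer's nose, 75 mm ahead of the thermometer's origin and 18 mm above its underside; axes as the thermometer's, it measures along +x
- warmer: round white bottle warmer, 132 mm in diameter, 80 mm high, fixed to the counter; origin at the centre of its underside; a knob on its -x side sticks out to 83 mm from the axis (leave it alone). A square well, 57 mm wide and open at the top, holds the jar; its floor is 12 mm above the origin
- jar: square glass jar, 54 by 54 mm, loose in the warmer's well with 1.5 mm play per side, so it can turn only a few degrees; 250 g. Origin at the centre of its underside. Square body up to 101 mm, then a round neck 38 mm across (48 mm over its lugs) up to the rim at 124 mm; x and y axes square to its sides, z up
- jar_band (a point): the spot to aim at: on the jar's axis, 84 mm above its underside, the middle of the band of glass that shows between warmer and cap; may be aimed at from any side
- cap: round ribbed metal cap closed tight on the jar, 56 mm in diameter, 28 mm high, 50 g. Origin at the centre of its lower edge: closed, this is 107 mm above the jar's origin (17 mm below the rim) and 6 mm above the jar's shoulder. Its x axis runs along a dark bar on its top. Closed, that axis lies anywhere from 0.35 rad clockwise to 0.09 rad counter-clockwise (seen from above) of the jar's x axis
- cap_top (a point): centre of the cap's flat top, 28 mm above its lower edge; carries the dark bar, 46 mm long, 3 mm high. Lug closure: no rise while turning, held by a sprung seal (12 N; 0.3 to 0.6 N m to turn). It springs up 2 mm once its x axis is 0.85 rad counter-clockwise of the jar's; between 0.95 and 1.9 rad (1.25 is good) it lifts straight off; a stop ends the turn at 2.0 rad
- bottle_a: empty glass bottle with a dark silicone sleeve, 61 mm across, 140 mm high; origin under its centre; leave alone
- bottle_b: second bottle, the same; leave alone
- jug: small white ceramic jug, 80 mm across, 95 mm high, handle on its +y side; origin under its centre; leave alone
- pacifier_box: round plastic pacifier box with a twist cap, 76 mm across, 52 mm high; origin under its centre; leave alone
- bowl: white ceramic bowl, 100 mm across, 40 mm high; origin under its centre; leave alone
- spoon: spoon, 150 mm long, lying along its x axis; leave alone
Mind the look-alikes: they are no part of the job. Leave any blue or brown look-alike of the thermometer alone.

How it is judged (in metres and radians):
On the way, in this order (a step that is already met when the one before it is completed fails the run):
1. the held thermometer points at the glass of the jar, nose 5 to 16 cm from the jar's axis, its line passing within 15 mm of the spot, steady for 0.8 s (contact force between the fingers and thermometer above 0.5 N and height (world z) of thermometer above 0.03 m and x of jar_band in the frame of thermometer_nose between 0.05 and 0.16 m and y of jar_band in the frame of thermometer_nose between -0.015 and 0.015 m and z of jar_band in the frame of thermometer_nose between -0.015 and 0.015 m and linear speed of thermometer below 0.03 m/s), for 0.8 s.
2. the thermometer lies flat on the counter again, let go (height (world z) of thermometer below 0.006 m and angle between thermometer's own z axis and vertical below 0.1 rad and linear speed of thermometer below 0.02 m/s and contact force between the fingers and thermometer below 0.05 N), for 0.2 s.
3. the cap is turned free while still on the neck (angle between the x axis of cap and the x axis of jar, either way round above 0.8 rad and z of cap in the frame of jar below 0.116 m), for 0.05 s.
At the end, for the whole second after the job is handed in: fingers hold the cap still and level (0.2 rad), lower edge 6-45 mm above the rim, within 15 mm of the jar's axis, touching neither jar nor warmer, bar still 0.75 rad or more off the jar's x axis; jar seated (raised under 4 mm); thermometer flat on the counter, released (all of step 2 and z of cap in the frame of jar between 0.13 and 0.169 m and horizontal distance between cap and jar below 0.015 m and angle between cap's own z axis and vertical below 0.2 rad and contact force between the fingers and cap above 1 N and contact force between cap and jar below 0.05 N and contact force between cap and warmer below 0.05 N and linear speed of each of cap, jar below 0.02 m/s and angle between the x axis of cap and the x axis of jar, either way round above 0.75 rad and z of jar in the frame of warmer below 0.016 m and angle between jar's own z axis and vertical below 0.06 rad); the arm keeps its last pose, push and grip.
It fails at once if the jar is pulled up out of its seat by more than 10 mm (z of jar in the frame of warmer above 0.022 m).
It fails at once if a bystander is moved by more than 2 cm (distance of any of bottle_a, bottle_b, jug, pacifier_box, bowl, spoon from where it was at the start of the episode above 0.02 m).
It also fails if it takes over 58 s, if anything falls off the work surface, if the arm or the gripper's body presses on something with over 40 N, if the wrist force passes 120 N, or if a joint passes its speed limit or range.

## Working session

There is one attempt and no reset: what is moved stays moved. The work goes in short steps, Python scripts to look and compute and a tool call to move; the robot and the scene stay as the last step left them, time stands still between calls to the robot, and variables do not carry over. Pictures are saved under pics/ and viewed, at most 10 in all, crops included, and the job is handed in when it is done.

Besides the shell and the picture viewer there is one more tool, called after ">>>" as name(argument=value, ...) on one line, values as JSON. play_rows: Moves the arm, as the interface text tells. Its arguments: {"type":"object","properties":{"commands":{"type":"string"},"newtons":{"type":"number"}},"required":["commands"]}

```bash
mkdir -p pics; cat > h.py <<'E'
from workcell import *
import numpy as np, cv2
from scipy.spatial.transform import Rotation as R
def cloud(cam,depth):
    c=camera_params(cam);K=np.array(c["K"])
    v,u=np.mgrid[0:480,0:640]
    P=np.stack([(u-K[0,2])/K[0,0]*depth,(v-K[1,2])/K[1,1]*depth,depth],-1)
    return P@R.from_quat(c["orientation"]).as_matrix().T+np.array(c["xyz"])
def save(n,p,s=None):
    p=p[:,:,::-1]
    if s: p=cv2.resize(p,None,fx=s,fy=s,interpolation=cv2.INTER_CUBIC)
    cv2.imwrite("pics/"+n+".png",p)
def move(target_p,target_R):
    "print shift/turn in tool units from current commanded (measured) pose"
    s=sense();r=R.from_quat(s["tcp_rot"])
    d=r.inv().apply(np.array(target_p)-np.array(s["ee_pos"]))/150
    w=(r.inv()*target_R).as_rotvec()/(2*np.pi)
    print("shift",np.round(d,4),"turn",np.round(w,4),"rows>=",np.linalg.norm(d)*150/62.5,np.linalg.norm(w)*360/10.7)
E
python3 - <<'E'
from h import *
print(sense())
for cam in("scene","top"):
    p,d=capture(cam);save(cam+"0",p);W=cloud(cam,d)
    c=camera_params(cam);print(cam,c["xyz"],R.from_quat(c["orientation"]).as_matrix().round(2).tolist(),c["K"])
    for n in("thermometer","warmer","jar","cap","bottle_a","jug","pacifier_box","bowl","spoon"):
        for r in regions_of(cam,n):
            if r["p"]<.2: continue
            q=W[r["mask"]&(d>0)]
            if len(q)==0: continue
            print(n,round(r["p"],2),[int(x) for x in r["rect"]],"med",np.median(q,0).round(),"lo",np.percentile(q,2,axis=0).round(),"hi",np.percentile(q,98,axis=0).round())
E
```

```text
{'clock': 0.0, 'joint_pos': array([-8.85393880e-01,  2.55765407e-01,  1.06966566e-01, -4.92292202e-04,
       -1.42389537e+00, -2.84577534e-01]), 'qd': array([-4.50250200e-05, -1.53057519e-03, -6.01430593e-04, -2.02837184e-03,
        2.22252756e-04,  2.50572692e-04]), 'tau': array([ 5.94560915e-04, -3.86635423e+01,  2.37936777e+01,  5.36501884e+00,
       -6.21639309e-03,  3.25508222e-05]), 'ee_pos': array([ 214.44317658, -505.91735847,  230.36838227]), 'tcp_rot': array([-1.99037919e-01,  9.79991300e-01,  9.53011111e-04, -2.27011716e-04]), 'ft_force': array([-0.6008076 ,  0.42118602, -0.18154013]), 'torque': array([-0.01375641,  0.01147522, -0.00450836]), 'gripper_force': 0.0, 'opening': 1.0033889502446496}
scene [1205.89413717 -729.82366005 1143.31807965] [[0.71, 0.53, -0.46], [0.7, -0.53, 0.48], [0.01, -0.67, -0.74]] [[614.91988534   0.         323.39033691]
 [  0.         614.91988534 241.43231696]
 [  0.           0.           1.        ]]
thermometer 0.95 [165, 259, 37, 51] med [ 389. -332.   32.] lo [ 317. -357.   12.] hi [ 452. -300.   38.]
thermometer 0.7 [220, 283, 57, 47] 
[... 1913 characters left out ...]
] lo [547.   4. 132.] hi [597.  52. 154.]
cap 0.83 [253, 222, 22, 21] med [571.  28. 147.] lo [546.   3. 125.] hi [597.  54. 154.]
cap 0.4 [343, 252, 52, 17] med [ 521. -262.   33.] lo [ 505. -328.   15.] hi [ 540. -190.   41.]
bottle_a 0.97 [171, 162, 26, 29] med [735. 264. 104.] lo [718. 245.   3.] hi [770. 299. 143.]
bottle_a 0.55 [380, 166, 18, 34] med [ 727. -309.  107.] lo [ 711. -341.   -1.] hi [ 760. -285.  145.]
jug 0.97 [228, 150, 33, 31] med [800.  97.  51.] lo [753.  59.   2.] hi [824. 140.  97.]
bowl 0.95 [304, 157, 36, 36] med [ 774. -120.   19.] lo [ 722. -163.   -1.] hi [814. -75.  44.]
spoon 0.73 [133, 268, 29, 48] med [449. 362.  11.] lo [359. 326.  -3.] hi [492. 392.  22.]
```

```bash
python3 - <<'E'
from h import *
a=cv2.imread("pics/scene0.png");b=cv2.imread("pics/top0.png")
A=cv2.resize(a[190:400,100:400],(800,560),interpolation=cv2.INTER_CUBIC)
cv2.imwrite("pics/sc1.png",A)
B=cv2.resize(b[200:360,230:500],(800,474),interpolation=cv2.INTER_CUBIC)
cv2.imwrite("pics/tp1.png",B)
E
```

```text
(no output)
```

View pics/sc1.png

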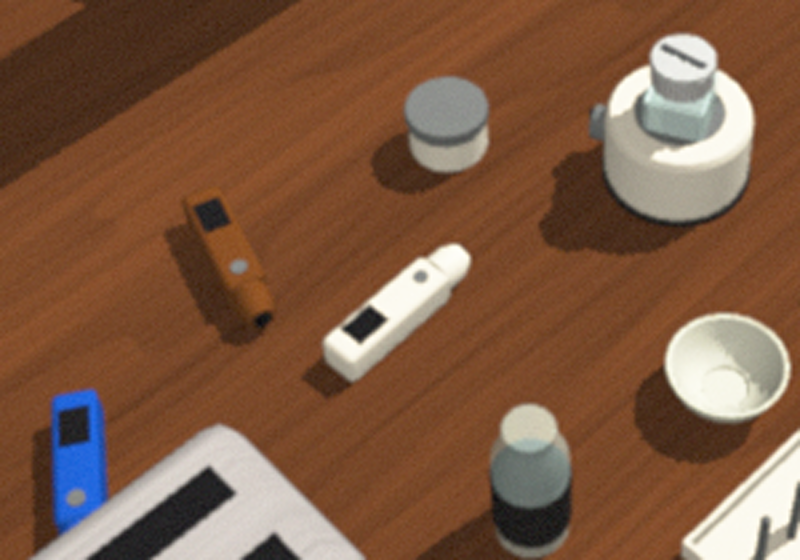

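View pics/tp1.png

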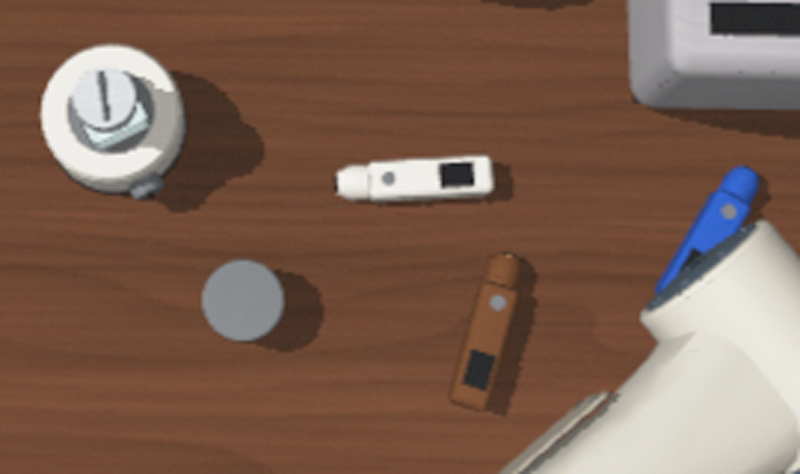

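The white wand is the thermometer: top crop (430,178), full image (370,261), its nose pointing +y (left in the picture). The others are the blue wand at crop (710,235) and the brown one at (487,335); both are coloured look-alikes, and both crops confirm this. The cap's dark bar is at crop (104,95).

```bash
cat > m.py <<'E'
from h import *
def circ(q):
    A=np.c_[2*q[:,:2],np.ones(len(q))];s=np.linalg.lstsq(A,(q[:,:2]**2).sum(1),rcond=None)[0]
    return s[:2],np.sqrt(s[2]+s[0]**2+s[1]**2)
def best(cam,n,near,W,d):
    for r in regions_of(cam,n):
        q=W[r["mask"]&(d>0)]
        if len(q) and np.linalg.norm(np.median(q,0)[:2]-near)<70: return r["mask"]
def planept(cam,uv,z):
    c=camera_params(cam);K=np.array(c["K"]);uv=np.atleast_2d(uv).astype(float)
    r=np.c_[(uv-K[:2,2])/[K[0,0],K[1,1]],np.ones(len(uv))]@R.from_quat(c["orientation"]).as_matrix().T
    o=np.array(c["xyz"]);return o+r*((z-o[2])/r[:,2])[:,None]
E
python3 - <<'E'
from m import *
for cam in("scene","top"):
    p,d=capture(cam);W=cloud(cam,d)
    m=best(cam,"thermometer",[525,-262],W,d)
    top=m&(W[...,2]>26)&(W[...,2]<42)
    q=W[top]; c,(w,h),a=cv2.minAreaRect(q[:,:2].astype(np.float32)); 
    e=np.linalg.svd(q[:,:2]-q[:,:2].mean(0))[2][0]; e*=np.sign(e[1])
    t=(q[:,:2]-q[:,:2].mean(0))@e; n=np.array([-e[1],e[0]]); s=(q[:,:2]-q[:,:2].mean(0))@n
    mid=lambda x:(np.percentile(x,1)+np.percentile(x,99))/2
    print(cam,"therm rect",np.round(c,1),round(w,1),round(h,1),round(a,1),"yaw",np.arctan2(e[1],e[0]),"cen",q[:,:2].mean(0)+mid(t)*e+mid(s)*n,"len",np.ptp(t),"zmed",np.median(q[:,2]))
    # all mask
    q=W[m&(d>0)&(W[...,2]>8)]; t=(q[:,:2]-c)@e; print(" nose/tail along",np.percentile(t,[.5,99.5])," nose pt",c+e*t.max())
    H=(np.abs(W[...,0]-571)<45)&(np.abs(W[...,1]-27)<45)
    q=W[H&(W[...,2]>142)&(W[...,2]<156)]; ct=planept(cam,np.zeros((1,2)),0)
    c2,r2=cv2.minEnclosingCircle(q[:,:2].astype(np.float32)); print(" captop",np.median(q,0),"circ",c2,r2)
    # warmer top ring
    q=W[(np.hypot(W[...,0]-571,W[...,1]-27)<75)&(abs(W[...,2]-80)<5)]; c3,r3=cv2.minEnclosingCircle(q[:,:2].astype(np.float32)); print(" warmer",c3,r3,np.median(q[:,2]))
    # dark bar
    g=cv2.cvtColor(p,cv2.COLOR_RGB2GRAY); v,u=np.nonzero(H&(W[...,2]>138)&(np.hypot(W[...,0]-c2[0],W[...,1]-c2[1])<24))
    gv=g[v,u].astype(float);wt=np.clip(np.percentile(gv,60)-25-gv,0,None); P=planept(cam,np.c_[u,v],150)[:,:2]
    mu=(P*wt[:,None]).sum(0)/wt.sum();C=np.cov(P.T,aweights=wt);ev,V=np.linalg.eigh(C);b=V[:,1];print(" bar",mu,np.sqrt(ev),"ang",np.arctan2(b[1],b[0])%np.pi)
    k=W[(np.hypot(W[...,0]-571,W[...,1]-25)>69)&(np.hypot(W[...,0]-571,W[...,1]-25)<90)&(W[...,2]>10)&(W[...,2]<75)]
    if len(k): print(" knob",np.median(k,0),len(k))
p=capture("scene")[0];save("jz",cv2.resize(p[200:280,310:390],None,fx=7,fy=7,interpolation=cv2.INTER_CUBIC))
E
```

```text
scene therm rect [ 523.4 -260.1] 39.0 146.8 6.1 yaw 1.6418097771251803 cen [ 524.06614164 -260.50158149] len 146.58162541855484 zmed 32.253225536812465
 nose/tail along [-72.64026843  75.14490437]  nose pt [ 517.84317572 -182.13100674]
 captop [573.98403785  28.30898486 146.55982744] circ (572.1231689453125, 29.20069122314453) 29.765974044799805
 warmer (574.2662353515625, 28.332813262939453) 65.1191635131836 78.77384709608737
 bar [573.0456822   28.10012283] [ 3.91486712 12.58912075] ang 0.1576501243488777
 knob [513.79019442  -1.04611277  49.15125499] 80
top therm rect [ 522.9 -258.2] 36.7 147.8 3.7 yaw 1.6418530026138374 cen [ 522.65685617 -260.05406015] len 147.847804060098 zmed 33.5391169997431
 nose/tail along [-73.18922598  73.21240753]  nose pt [ 517.6552208  -184.48849133]
 captop [572.96606464  29.20070167 147.3490206 ] circ (573.044189453125, 29.341964721679688) 27.906352996826172
 warmer (572.75732421875, 29.07842254638672) 65.09855651855469 79.5733343709386
 bar [574.73759021  28.0808901 ] [ 1.79831842 13.03031829] ang 0.16699107186504447
 knob [506.036398    -4.94739669  50.47170813] 53
```

View pics/jz.png

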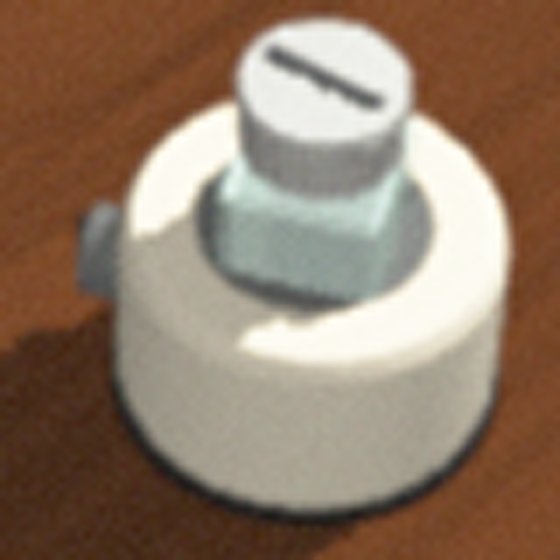

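```bash
cat >> h.py <<'E'
import json,os
def cmd0():
    if os.path.exists("cmd.json"):
        c=json.load(open("cmd.json"));return np.array(c[0]),R.from_quat(c[1])
    return np.array([214.604,-506.397,231.283]),R.from_quat(sense()["tcp_rot"])
def played(row):
    "update commanded pose by last row of a call (6 numbers)"
    p,r=cmd0();row=np.array(row,float)
    p2=p+r.apply(row[:3]*150);r2=r*R.from_rotvec(row[3:]*2*np.pi)
    json.dump([p2.tolist(),r2.as_quat().tolist()],open("cmd.json","w"))
def down(a): # tool z down, tool y line at world angle a (mod pi), nearest to the present
    p,r=cmd0();o=[]
    for k in(0,np.pi):
        y=np.array([np.cos(a+k),np.sin(a+k),0]);z=np.array([0,0,-1.]);o.append(R.from_matrix(np.c_[np.cross(y,z),y,z]))
    return min(o,key=lambda q:(r.inv()*q).magnitude())
def plan(P,rot):
    p,r=cmd0();d=r.inv().apply(np.array(P)-p)/150;w=(r.inv()*rot).as_rotvec()/2/np.pi
    print("d",d.round(4),"w",w.round(4),"rows",np.linalg.norm(d)*150/62.5,np.linalg.norm(w)*360/10.7)
E
python3 - <<'E'
from m import *
plan([523,-259.5,120],down(.071)); print(sense()["joint_pos"],R.from_quat(sense()["tcp_rot"]).as_matrix().round(3).tolist())
a=planept("scene",[[340.7,237.9],[362.1,242.9]],80);v=a[1]-a[0];print("jar edge ang",np.arctan2(v[1],v[0]),a)
p,d=capture("top");W=cloud("top",d);q=W[301,312];print("box",q)
E
```

```text
d [-2.5352  0.7134  0.7419] w [-0.      0.     -0.1975] rows 6.566828202685373 6.645205351750695
[-8.85390620e-01  2.55078552e-01  1.08204250e-01 -1.94098742e-05
 -1.42389532e+00 -2.84600166e-01] [[-0.921, -0.39, 0.0], [-0.39, 0.921, -0.0], [-0.0, -0.0, -1.0]]
jar edge ang 0.4802736067147986 [[564.41830815  -8.54439838  80.        ]
 [610.21207747  15.31226221  80.        ]]
box [402.63521349 -99.15301567  52.50353498]
```

>>> play_rows(commands="-0.4 0.12 0.12 0 0 0 -1;-0.85 0.24 0.25 0 0 0 -1;-0.85 0.24 0.25 0 0 0 -1")

```text
clock: 1.68
ee_pos: [319.6, -421.2, 192.6]
tcp_rot: [-0.201, 0.98, 0.001, -0.0]
ft_force: [0.0, 0.2, 0.8]
opening: 0.996
gripper_force: 0.0
```

>>> play_rows(commands="-0.4 0.12 0.12 0 0 0 -1;-0.85 0.24 0.25 0 0 0 -1;-0.85 0.24 0.25 0 0 0 -1")

```text
clock: 2.05
ee_pos: [422.8, -338.8, 155.2]
tcp_rot: [-0.2, 0.98, 0.001, -0.001]
ft_force: [0.2, 0.3, 0.2]
opening: 1.0
gripper_force: 0.0
```

>>> play_rows(commands="-0.4 0.12 0.12 0 0 -0.08 -1;-0.83 0.235 0.24 0 0 -0.15 -1;-0.83 0.235 0.24 0 0 -0.1975 -1;-0.83 0.235 0.24 0 0 -0.1975 -1;-0.83 0.235 0.24 0 0 -0.1975 -1;-0.83 0.235 0.24 0 0 -0.1975 -1;-0.83 0.235 0.24 0 0 -0.1975 -1;-0.83 0.235 0.24 0 0 -0.1975 -1")

```text
clock: 3.05
ee_pos: [522.0, -260.6, 120.7]
tcp_rot: [0.731, -0.682, 0.0, 0.0]
ft_force: [-0.0, -0.2, -0.1]
opening: 1.004
gripper_force: 0.0
```

```bash
python3 - <<'E'
from h import *
played([-.85,.24,.25,0,0,0]);played([-.85,.24,.25,0,0,0]);played([-.83,.235,.24,0,0,-.1975])
s=sense();print(cmd0()[0],s["ee_pos"],s["joint_pos"],(cmd0()[1].inv()*R.from_quat(s["tcp_rot"])).magnitude(),s["clock"])
plan([523,-259.5,4],down(.071))
p,d=capture("scene");save("a",cv2.resize(p[230:360,150:330],(800,578),interpolation=cv2.INTER_CUBIC))
E
```

```text
[  81.52265003 -135.23822773  120.04302267] [ 521.98938283 -260.56102654  120.71840018] [-1.94893608e-01  3.74889640e-01 -8.63835722e-03  4.12786305e-04
 -1.18672273e+00  2.63666514e-01] 1.2409290981679686 3.05
d [3.0568 0.0408 0.7754] w [-0.000e+00 -1.000e-04  1.972e-01] rows 7.569356693568245 6.633762789452989
```

View pics/a.png

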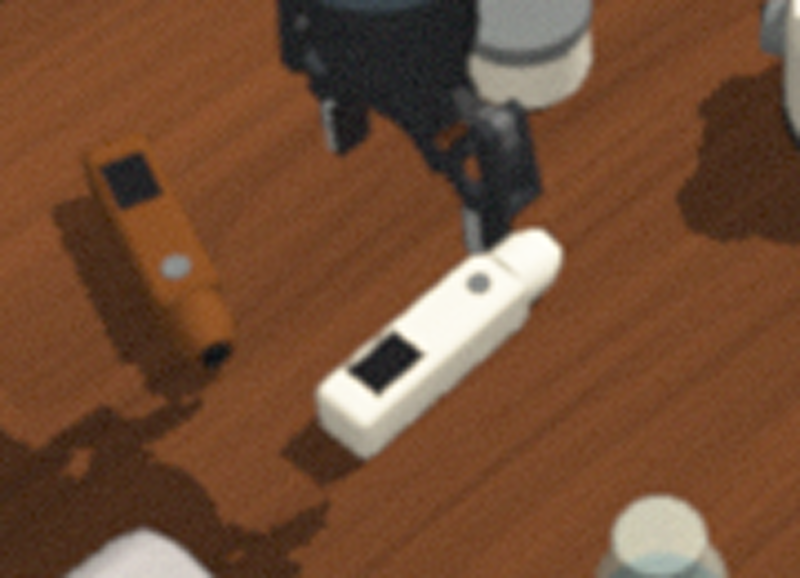

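The picture shows the open gripper hovering over the white wand (nose at crop (540,255)), clear of the brown one. My tracker used the wrong start rotation, so I'm correcting it.

```bash
python3 - <<'E'
from h import *
json.dump([[214.604,-506.397,231.283],[-1.99037919e-01,9.79991300e-01,0,0]],open("cmd.json","w"))
played([-.85,.24,.25,0,0,0]);played([-.85,.24,.25,0,0,0]);played([-.83,.235,.24,0,0,-.1975])
s=sense();print(cmd0()[0],(cmd0()[1].inv()*R.from_quat(s["tcp_rot"])).magnitude())
plan([523,-259.5,4],down(.071))
E
```

```text
[ 522.1959268 -259.5974476  120.283    ] 0.0033508433423259714
d [-3.000e-04 -5.400e-03  7.752e-01] w [-0.  0. -0.] rows 1.860573132773237 0.000614914854748494
```

>>> play_rows(commands="0 -0.005 0.3 0 0 0 -1;0 -0.005 0.55 0 0 0 -1;0 -0.005 0.7 0 0 0 -1;0 -0.005 0.775 0 0 0 -1;0 -0.005 0.775 0 0 0 -1", newtons=40)

```text
clock: 3.72
ee_pos: [522.7, -259.8, 3.9]
tcp_rot: [0.731, -0.682, -0.0, 0.0]
ft_force: [-0.2, 0.2, 0.3]
opening: 1.001
gripper_force: 0.0
```

>>> play_rows(commands="0 0 0 0 0 0 1;0 0 0 0 0 0 1;0 0 0 0 0 0 1;0 0 0 0 0 0 1;0 0 0 0 0 0 1;0 0 0 0 0 0 1;0 0 0 0 0 0 1;0 0 0 0 0 0 1")

```text
clock: 4.72
ee_pos: [523.5, -259.7, 4.9]
tcp_rot: [0.732, -0.682, 0.001, -0.0]
ft_force: [-1.4, 1.1, 6.2]
opening: 0.415
gripper_force: 42.4
```

```bash
python3 - <<'E'
from h import *
played([0,-.005,.775,0,0,0]);plan([585.4,-145.6,82],cmd0()[1])
E
```

```text
d [-0.7282 -0.4691 -0.5198] w [0. 0. 0.] rows 2.4245628151943768 0.0
```

>>> play_rows(commands="0 0 -0.15 0 0 0 1;0 0 -0.35 0 0 0 1;0 0 -0.52 0 0 0 1;0 0 -0.52 0 0 0 1")

```text
clock: 5.22
ee_pos: [524.0, -259.8, 83.6]
tcp_rot: [0.732, -0.682, 0.002, -0.001]
ft_force: [0.4, 0.4, -1.7]
opening: 0.415
gripper_force: 41.6
```

>>> play_rows(commands="-0.2 -0.13 0 0 0 0 1;-0.4 -0.26 0 0 0 0 1;-0.6 -0.38 0 0 0 0 1;-0.728 -0.469 0 0 0 0 1;-0.728 -0.469 0 0 0 0 1;-0.728 -0.469 0 0 0 0 1")

```text
clock: 5.98
ee_pos: [584.8, -146.0, 81.4]
tcp_rot: [0.732, -0.682, -0.001, 0.0]
ft_force: [-0.0, -0.0, -1.6]
opening: 0.414
gripper_force: 41.5
```

```bash
python3 - <<'E'
from m import *
played([0,0,-.52,0,0,0]);played([-.728,-.469,0,0,0,0]);print(cmd0()[0],sense()["ee_pos"])
J=np.array([573.2,29,96])
for cam in("scene","top"):
    p,d=capture(cam);W=cloud(cam,d);m=best(cam,"thermometer",[585,-145],W,d)
    if m is None: print(cam,None);continue
    g=p.min(2)>110
    q=W[m&g&(d>0)&(abs(W[...,0]-585)<35)&(W[...,1]<-65)&(W[...,1]>-230)];print(cam,len(q),"lo",np.percentile(q,1,axis=0).round(1),"hi",np.percentile(q,99,axis=0).round(1))
    t=q[q[:,2]>np.percentile(q[:,2],60)-4]
    for lo in range(-230,-60,20):
        k=q[(q[:,1]>=lo)&(q[:,1]<lo+20)]
        if len(k)>10: print("  y",lo+10,"x",np.percentile(k[:,0],[3,97]).round(1),"z",np.percentile(k[:,2],[50,90,97]).round(1))
    if cam=="scene": save("b",cv2.resize(p[190:340,210:400],(760,600),interpolation=cv2.INTER_CUBIC))
E
```

```text
[ 585.3831941  -145.63596616   82.033     ] [ 584.81638557 -145.95560591   81.35273857]
scene None
top 300 lo [ 565.6 -215.4   93.6] hi [602.3 -74.5 116.8]
  y -220 x [572.4 601. ] z [109.3 114.5 116.6]
  y -200 x [570.8 602.2] z [110.8 114.3 115.9]
  y -180 x [569.5 574.6] z [106.8 112.6 114.8]
  y -120 x [564.9 589. ] z [110.8 114.7 116.3]
  y -100 x [566.6 597.5] z [108.8 113.3 114.8]
  y -80 x [566.6 592.9] z [108.  112.  113.9]
```

>>> play_rows(commands="0 0 0 0 0 0 1;0 0 0 0 0 0 1;0 0 0 0 0 0 1;0 0 0 0 0 0 1;0 0 0 0 0 0 1;0 0 0 0 0 0 1;0 0 0 0 0 0 1;0 0 0 0 0 0 1")

```text
clock: 7.18
ee_pos: [585.4, -145.6, 82.0]
tcp_rot: [0.732, -0.682, -0.0, 0.0]
ft_force: [0.5, 0.4, -1.8]
opening: 0.412
gripper_force: 41.5
```

```bash
python3 - <<'E'
from m import *
p,d=capture("scene");W=cloud("scene",d)
save("b",cv2.resize(p[190:340,210:400],(760,600),interpolation=cv2.INTER_CUBIC))
q=W[(abs(W[...,0]-585)<30)&(W[...,1]<-60)&(W[...,1]>-235)&(W[...,2]>85)&(W[...,2]<120)&(p.min(2)>110)]
for lo in range(-230,-60,20):
    k=q[(q[:,1]>=lo)&(q[:,1]<lo+20)]
    if len(k)>10: print("  y",lo+10,"x",np.percentile(k[:,0],[3,97]).round(1),"z",np.percentile(k[:,2],[50,90,97]).round(1))
print(q[:,1].max())
E
```

```text
y -220 x [576.6 607.8] z [103.7 110.5 112.3]
  y -200 x [575.  608.3] z [107.8 111.7 112.7]
  y -180 x [600.6 606.9] z [102.8 110.1 112.1]
  y -160 x [567.9 609. ] z [108.7 112.1 113.5]
  y -140 x [566.9 592.6] z [109.5 111.8 112.8]
  y -80 x [574.8 593.3] z [106.8 109.8 111.9]
-65.80524093533518
```

View pics/b.png

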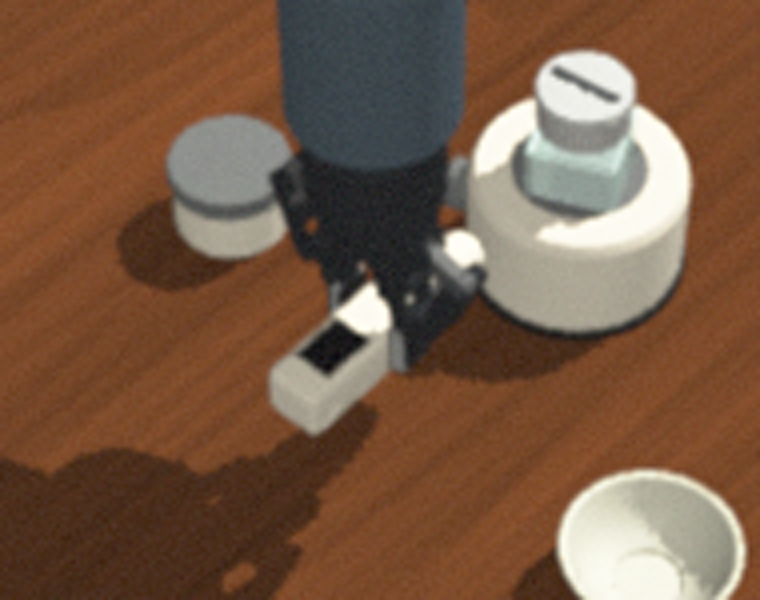

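The wand (crop (330,350)) is held level, with its nose at (465,250) pointing at the glass. Measured aim is off by under 5 mm. Next I lay it back.

>>> play_rows(commands="0 0 0 0 0 0 1;0 0 0 0 0 0 1;0.2 0.13 0 0 0 0 1;0.4 0.26 0 0 0 0 1;0.6 0.38 0 0 0 0 1;0.728 0.469 0 0 0 0 1;0.728 0.469 0 0 0 0 1;0.728 0.469 0 0 0 0 1")

```text
clock: 8.22
ee_pos: [523.2, -259.3, 82.1]
tcp_rot: [0.732, -0.682, 0.0, -0.0]
ft_force: [0.1, 0.6, -1.1]
opening: 0.415
gripper_force: 41.5
```

>>> play_rows(commands="0 0 0.15 0 0 0 1;0 0 0.32 0 0 0 1;0 0 0.44 0 0 0 1;0 0 0.48 0 0 0 1;0 0 0.505 0 0 0 1;0 0 0.515 0 0 0 1;0 0 0.515 0 0 0 1;0 0 0.515 0 0 0 1")

```text
clock: 9.22
ee_pos: [523.2, -259.6, 5.3]
tcp_rot: [0.732, -0.682, 0.0, -0.0]
ft_force: [-0.1, 0.3, -1.9]
opening: 0.414
gripper_force: 41.5
```

>>> play_rows(commands="0 0 0.005 0 0 0 1;0 0 0.008 0 0 0 1;0 0 0.008 0 0 0 1")

```text
clock: 9.6
ee_pos: [523.2, -259.7, 4.9]
tcp_rot: [0.732, -0.681, 0.001, -0.0]
ft_force: [-2.0, 2.4, 7.3]
opening: 0.417
gripper_force: 42.5
```

Touching; release and go up.

>>> play_rows(commands="0 0 0 0 0 0 0.1;0 0 0 0 0 0 -0.3;0 0 0 0 0 0 -1;0 0 0 0 0 0 -1;0 0 0 0 0 0 -1;0 0 0 0 0 0 -1")

```text
clock: 10.35
ee_pos: [522.9, -259.5, 3.5]
tcp_rot: [0.732, -0.682, -0.0, 0.0]
ft_force: [-0.4, 0.8, -0.0]
opening: 0.995
gripper_force: 0.0
```

>>> play_rows(commands="0 0 -0.1 0 0 0 -1;0 0 -0.4 0 0 0 -1;0 0 -0.8 0 0 0 -1;0 0 -1 0 0 0 -1;0 0 -1 0 0 0 -1")

```text
clock: 10.98
ee_pos: [524.7, -260.2, 158.1]
tcp_rot: [0.732, -0.681, 0.004, -0.002]
ft_force: [0.3, 0.1, -0.7]
opening: 1.002
gripper_force: 0.0
```

```bash
python3 - <<'E'
from h import *
played([.728,.469,0,0,0,0]);played([0,0,.515,0,0,0]);played([0,0,.008,0,0,0]);played([0,0,-1,0,0,0])
p,r=cmd0();s=sense();print(p,s["ee_pos"],s["joint_pos"],s["clock"])
# cap angle .16, jar .47 ; grip along cap-frame angle options
for a in(.16,.5,.8,1.2,1.57): print(a);plan([573.2,29,190],down(a))
E
```

```text
[ 522.94404333 -259.54432824  153.583     ] [ 524.69226354 -260.21731477  158.11323251] [-1.93018350e-01  3.50394213e-01  5.36350599e-02  9.77086441e-04
 -1.26630600e+00  2.63955750e-01] 10.975
0.16
d [-1.8951 -0.4704 -0.2428] w [-0.      0.     -0.0142] rows 4.722296076843617 0.47718728650561887
0.5
d [-1.8951 -0.4704 -0.2428] w [-0.      0.     -0.0683] rows 4.722296076843617 2.2978008411269255
0.8
d [-1.8951 -0.4704 -0.2428] w [-0.     0.    -0.116] rows 4.722296076843617 3.9042245657927857
1.2
d [-1.8951 -0.4704 -0.2428] w [-0.      0.     -0.1797] rows 4.722296076843617 6.046122865347265
1.57
d [-1.8951 -0.4704 -0.2428] w [-0.      0.     -0.2386] rows 4.722296076843617 8.02737879243516
```

>>> play_rows(commands="-0.3 -0.08 -0.1 0 0 0 -1;-0.6 -0.16 -0.2 0 0 0 -1;-0.95 -0.235 -0.24 0 0 0 -1;-0.95 -0.235 -0.24 0 0 0 -1")

```text
clock: 11.48
ee_pos: [548.4, -111.8, 190.0]
tcp_rot: [0.733, -0.68, -0.0, -0.0]
ft_force: [1.1, -0.2, 0.5]
opening: 1.002
gripper_force: 0.0
```

>>> play_rows(commands="-0.3 -0.08 0 0 0 0 -1;-0.6 -0.16 0 0 0 -0.014 -1;-0.945 -0.235 -0.003 0 0 -0.014 -1;-0.945 -0.235 -0.003 0 0 -0.014 -1;-0.945 -0.235 -0.003 0 0 -0.014 -1")

```text
clock: 12.1
ee_pos: [572.8, 28.5, 189.6]
tcp_rot: [0.761, -0.649, -0.0, 0.001]
ft_force: [0.5, 0.6, -0.2]
opening: 0.999
gripper_force: 0.0
```

```bash
python3 - <<'E'
from m import *
played([-.95,-.235,-.24,0,0,0]);played([-.945,-.235,-.003,0,0,-.014])
s=sense();print(cmd0()[0],s["ee_pos"],s["joint_pos"].round(3),s["clock"]);plan([573.2,29,116],down(.16))
for cam in("scene","top"):
    p,d=capture(cam);W=cloud(cam,d);m=best(cam,"thermometer",[525,-262],W,d)
    if m is not None: q=W[m&(d>0)];print(cam,np.median(q,0),np.percentile(q,98,axis=0))
    q=W[(abs(W[...,0]-573)<35)&(abs(W[...,1]-29)<35)&(W[...,2]>142)&(W[...,2]<154)];print(len(q),np.median(q,0),np.percentile(q,[2,98],axis=0))
    if cam=="scene": save("c",cv2.resize(p[150:360,200:420],(628,600),interpolation=cv2.INTER_CUBIC))
E
```

```text
[573.13475822  28.98505439 190.033     ] [572.78481749  28.46528245 189.64985288] [ 0.322  0.317  0.088  0.    -1.342 -0.163] 12.1
d [-0.000e+00 -4.000e-04  4.936e-01] w [-0.      0.     -0.0002] rows 1.1845284840933918 0.006159249122442105
scene [ 531.13530859 -268.51205259   30.88219965] [ 544.92192562 -191.71887065   37.78017479]
350 [574.3546377   27.94505099 146.692398  ] [[548.57147933   3.16413561 142.32949663]
 [599.37963713  55.55287277 151.49639048]]
top [ 521.54125998 -263.27349817   33.00317669] [ 544.0295717  -190.0800328    40.32330974]
70 [569.07355509  11.15568747 147.26017786] [[550.38142171   3.65876017 142.97847629]
 [587.48360526  55.88770153 152.30416938]]
```

View pics/c.png

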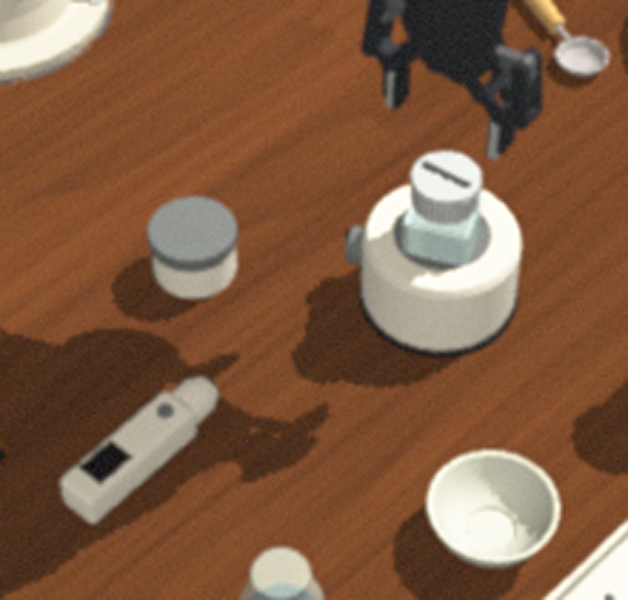

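The thermometer lies flat at (140,450) and the gripper is centred over the cap (445,180). Next I descend and grip.

>>> play_rows(commands="0 0 0.2 0 0 0 -1;0 0 0.35 0 0 0 -1;0 0 0.45 0 0 0 -1;0 0 0.49 0 0 0 -1;0 0 0.49 0 0 0 -1;0 0 0.49 0 0 0 -1", newtons=60)

```text
clock: 13.05
ee_pos: [573.7, 29.1, 117.5]
tcp_rot: [0.761, -0.649, 0.001, -0.001]
ft_force: [0.5, 0.0, 0.2]
opening: 1.002
gripper_force: 0.0
```

>>> play_rows(commands="0 0 0 0 0 0 -0.2;0 0 0 0 0 0 0;0 0 0 0 0 0 1;0 0 0 0 0 0 1;0 0 0 0 0 0 1;0 0 0 0 0 0 1;0 0 0 0 0 0 1;0 0 0 0 0 0 1")

```text
clock: 14.05
ee_pos: [573.4, 29.0, 117.4]
tcp_rot: [0.761, -0.649, 0.0, -0.0]
ft_force: [-2.1, 1.6, 6.0]
opening: 0.627
gripper_force: 63.0
```

>>> play_rows(commands="0 0 0 0 0 -0.015 1;0 0 0 0 0 -0.03 1;0 0 0 0 0 -0.045 1;0 0 0 0 0 -0.06 1;0 0 0 0 0 -0.075 1;0 0 0 0 0 -0.09 1;0 0 0 0 0 -0.105 1;0 0 0 0 0 -0.12 1", newtons=80)

```text
clock: 15.05
ee_pos: [574.7, 29.5, 117.5]
tcp_rot: [0.947, -0.322, 0.002, -0.001]
ft_force: [2.1, 1.4, 3.0]
opening: 0.623
gripper_force: 82.9
```

```bash
python3 - <<'E'
from m import *
played([0,0,.49,0,0,0]);played([0,0,0,0,0,-.12])
s=sense();print(s["ee_pos"],s["torque"],s["ft_force"],s["joint_pos"][5])
p,d=capture("scene");save("d",cv2.resize(p[160:280,300:420],(600,600),interpolation=cv2.INTER_CUBIC))
E
```

```text
[574.6764583   29.45592573 117.5442657 ] [ 0.4467119  -0.68418144 -0.20872258] [2.08201865 1.43692457 3.00643828] 0.5926812798681953
```

View pics/d.png

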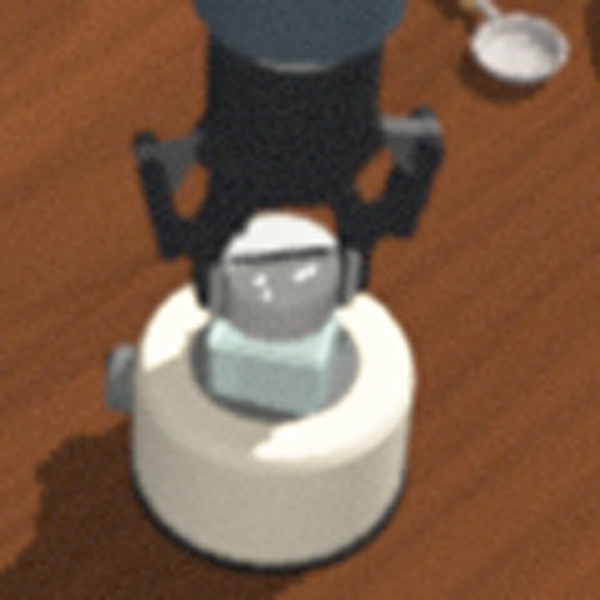

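The bar (crop (280,257)) has turned with the fingers and the jar stays braced, so I continue.

>>> play_rows(commands="0 0 0 0 0 -0.015 1;0 0 0 0 0 -0.03 1;0 0 0 0 0 -0.045 1;0 0 0 0 0 -0.06 1;0 0 0 0 0 -0.075 1;0 0 0 0 0 -0.09 1;0 0 0 0 0 -0.11 1;0 0 0 0 0 -0.127 1")

```text
clock: 16.1
ee_pos: [576.3, 31.1, 119.0]
tcp_rot: [0.997, 0.071, 0.004, -0.002]
ft_force: [2.5, 7.2, 8.4]
opening: 0.621
gripper_force: 83.5
```

>>> play_rows(commands="0 0 0 0 0 0 1;0 0 0 0 0 0 1;0 0 0 0 0 0 1")

```text
clock: 16.48
ee_pos: [576.1, 31.0, 119.0]
tcp_rot: [0.998, 0.07, 0.004, -0.001]
ft_force: [2.0, 6.3, 8.2]
opening: 0.63
gripper_force: 83.7
```

```bash
python3 - <<'E'
from m import *
played([0,0,0,0,0,-.127])
s=sense();print(s["ee_pos"],s["torque"],s["ft_force"],s["joint_pos"][5])
y=R.from_quat(s["tcp_rot"]).as_matrix()[:,1];print("grip ang",np.arctan2(y[1],y[0])%np.pi)
p,d=capture("scene");save("e",cv2.resize(p[160:280,300:420],(600,600),interpolation=cv2.INTER_CUBIC))
E
```

```text
[576.05469596  31.01208685 118.98273197] [ 2.21733432 -0.68757063  0.08645937] [2.03473218 6.2852553  8.2085523 ] 1.3863974206445673
grip ang 1.7104984566810428
```

View pics/e.png

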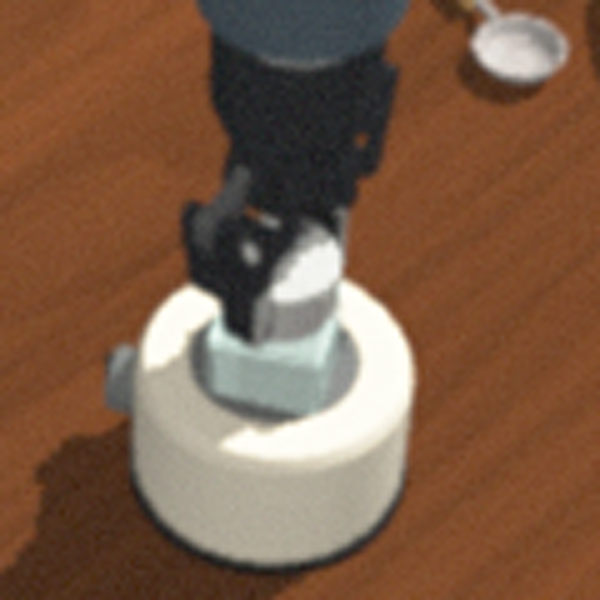

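>>> play_rows(commands="0 0 -0.02 0 0 0 1;0 0 -0.05 0 0 0 1;0 0 -0.09 0 0 0 1;0 0 -0.14 0 0 0 1;0 0 -0.2 0 0 0 1;0 0 -0.255 0 0 0 1;0 0 -0.255 0 0 0 1;0 0 -0.255 0 0 0 1")

```text
clock: 17.52
ee_pos: [572.9, 28.9, 154.6]
tcp_rot: [0.998, 0.07, -0.0, -0.0]
ft_force: [-0.1, 0.7, -0.2]
opening: 0.627
gripper_force: 84.6
```

```bash
python3 - <<'E'
from m import *
played([0,0,-.255,0,0,0])
s=sense();print(s["ee_pos"],s["torque"],s["ft_force"],s["gripper_force"],s["clock"])
p,d=capture("scene");W=cloud("scene",d);save("f",cv2.resize(p[150:330,210:420],(700,600),interpolation=cv2.INTER_CUBIC))
q=W[(abs(W[...,0]-573)<35)&(abs(W[...,1]-29)<35)&(W[...,2]>140)&(W[...,2]<200)&(p.min(2)>150)];print(len(q),np.median(q,0),np.percentile(q,[2,98],axis=0))
E
```

```text
[572.8758658   28.90936786 154.57446501] [0.01820566 0.03142716 0.01387839] [-0.11785797  0.66310052 -0.22507028] 84.55174805120805 17.525
152 [587.14370218  27.53239564 182.88586136] [[573.35840937   2.02236298 155.37442655]
 [597.91628803  51.38821378 188.30007911]]
```

View pics/f.png

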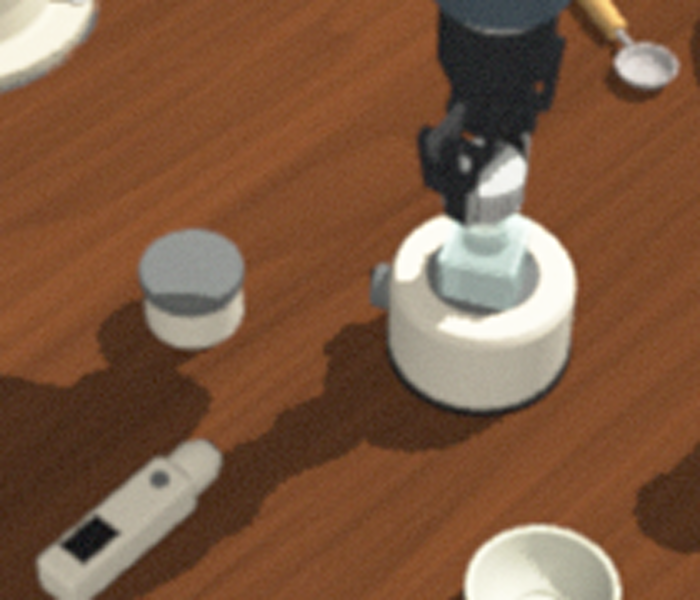

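The cap (crop (498,185)) is held level above the open jar, about 20 mm over the rim. The jar is seated and the thermometer is flat. I'm handing in.

>>> play_rows(commands="0 0 0 0 0 0 1;0 0 0 0 0 0 1;0 0 0 0 0 0 1;0 0 0 0 0 0 1")

```text
clock: 18.08
ee_pos: [573.1, 29.0, 154.8]
tcp_rot: [0.998, 0.07, -0.0, 0.0]
ft_force: [0.3, -0.1, -0.3]
opening: 0.623
gripper_force: 84.6
```

```bash
python3 -c "
from workcell import *
print(hand_in())"
```

```text
the job is handed in; nothing more can be done
None
```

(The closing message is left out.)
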